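# Slide the green packet out of the huddle and stand it on the board

### The job

The green packet is wedged in a huddle between the dark coffee packet and two jars, with no room for fingers beside it. Push it straight out of the row along the worktop, without lifting it, until it stands clear of the coffee packet and both jars by about 2 cm; only then pick it up and stand it upright on a free spot of the wooden chopping board. Leave everything else standing where it is, including the things on the board.

Things in the scene. Friction and masses are not known exactly. Their poses are not given: they have to be found in the camera images.
- green_packet: Green packet, upright box 43 x 124 x 106 mm (its x, y, z), 0.17 to 0.35 kg, standing on the worktop. Origin: centre of its underside. y runs along its 124 mm side: it can slide out either way along y. Grip it across x (43 mm) once free. Neighbours cover its -x and +x sides; its ends at -y and +y are open to a pushing finger. Pushed at most 65 mm above the worktop it slides without tipping.
- coffee_packet: Dark, nearly black coffee packet, an upright box 56 x 90 x 102 mm (x, y, z), standing parallel to the green packet and touching its +x side (less than 2 mm gap). Origin: centre of its underside. Must stay in place. Over this right part of the worktop hangs a wall cabinet (front at about x = 0.58, underside about 0.56 m up, for y below about 0.15): a wrist raised high there strikes it. The worktop's front edge is at x = 0.38.
- jam_jar: Round closed jar with red lid and red contents, 65 mm diameter, 97 mm tall. Origin: centre of its underside. Must stay in place. It and the open jar stand side by side along the green packet's -x side, touching it or within 3 mm, in either order.
- beet_jar: Round open glass jar without a lid, pink contents, 66 mm diameter, 82 mm tall, on the green packet's -x side next to the red-lidded jar. Origin: centre of its underside. Must stay in place.
- sauce_jar: Round closed jar with white lid and red contents, 61 mm diameter, 105 mm tall, off the coffee packet's +y end, right beside the green packet's +y way out. Origin: centre of its underside. Must stay in place.
- board: Wooden chopping board lying fixed on the worktop to the left, 250 x 400 x 23 mm (x, y, z). Origin: centre of its underside, so its top is at z = 0.023. The green packet goes onto it, at any angle.
- red_tub: Open red plastic tub standing on the board, 107 x 157 x 49 mm (x, y, z). Origin: centre of its underside. Must stay in place.
- garlic: Garlic bulb on the board, 60 mm wide, 59 mm tall. Origin: centre of its underside. Must stay in place. Tub and garlic swap places.
- red_lid: Flat red lid, 100 x 150 x 16 mm (x, y, z), fixed on the board (it may jut out a little over the board's right edge), with crumpled wrapping on it. Origin: centre of its underside. An obstacle: the packet is not to be set on it.
- tomato_tin: White food tin with a picture of food, fixed at the right of the huddle, 75 mm diameter, 110 mm tall. Origin: centre of its underside. An obstacle.

How it is judged:
By the outcome, as a careful person would: the job done as asked, in the order asked, and still so for the second after the job is handed in, with the robot touching nothing.
It also fails if it takes over 58 s, if anything falls off the work surface, if the arm or the gripper's body presses on something with over 40 N, if the wrist force passes 120 N, or if a joint passes its speed limit or range.

### The arm

A 6-joint arm with a two-finger parallel gripper is mounted at the origin on a cart in front of the work surface, level with it; the furniture and walls round the work are solid. World frame = base frame: x ahead of the robot, y to its left, z up, the work surface at z = 0. Lengths are in m, angles in rad, forces in N, time in s.
With the tool pointing down it reaches from about 0.35 to 0.975 m from the base axis. Payload 4.9 kg.
Tool frame: the origin (TCP) lies midway between the tips of the shut fingers; the grasp point (between the pads) lies 19 mm behind it; z points along the fingers, y is the line along which they close (so a half turn about z gives the same grasp; the last joint's range is limited). The gripper opens to 85 mm and grips with 20 to 120 N. Pads are 22 mm wide; open, the fingers measure 114 mm over their backs; the gripper's body (76 mm by 85 mm) begins 54 mm behind the grasp point. The pads swing forward as they close: fully open they stand 13 mm farther back than shut.
Start: joints at [-1.46, 0.053, 1.613, -0, 1.476, -0.119], TCP at [0.142, -0.609, 0.193] pointing down, gripper open.
Joint ranges: [-3.01, 3.01], [-1.01, 2.22], [0.06, 2.58], [-1.02, 4.17], [0.09, 2.62], [-3.14, 3.14]. Speed limits (rad/s): [2.57, 2.57, 3.14, 3.14, 3.14, 3.14].

### API

Orientations are given as a rotation vector (axis times angle).
In Python, from station import telemetry, optics, ctrl gives the robot as it stands.
- The arm moves only by the shell command python3 -m pendant 'ROWS' [FORCE]. ROWS is JSON, one flat list of numbers, 7 for each row, row after row: the turn, a rotation vector about the tool's x, y, z as a fraction of full scale, then the shift along the tool's x, y, z as a fraction of full scale, then the opening, from 0 (shut) to 1 (fully open). In form: [ax, ay, az, tx, ty, tz, fingers, ax, ay, az, tx, ty, tz, fingers, ...]. A call has 1 to 12 rows; each row is the pose to reach, as a shift and turn from the pose commanded when the call began, along the tool's axes at that moment; what a row does not reach only later rows make up. Full scale, the value 1, is 300 mm for a shift and 30 degrees for a turn. A row lasts 1/8 s, in which the tool goes at most 62.5 mm and 10.7 degrees, less where a joint would pass 70% of its speed; a pose out of reach is approached as far as the arm can. A call with a number of a shift or a turn outside -1 to 1 is refused whole. A call with a gripper value outside its range is refused whole. The fingers move at their own pace and stop on an object; FORCE is the grip in N (left out, the last holds). Time passes only in rows, so rows that repeat a pose let the fingers close. It gives the time, the measured TCP pose, the force, the opening and the grip force at its end, in the units of the state.
- telemetry.get_obs(): the state, without advancing time (a new reading comes with each control period).
- optics.get_image(name): name is "scene" or "top" or "wrist"; returns a dict with "image" (384x512x3 uint8, red, green, blue), "depth" (384x512 float32, m along the optical axis (not along the pixel's ray), 0 where there is no reading), "fx", "fy", "cx", "cy" (pixels), "dist_coeffs" ([k1, k2, p1, p2, k3] as OpenCV has them; the pictures are not rectified), "rvec" (rotation vector, rad) and "tvec" (3), from world to camera coordinates, as OpenCV has them. Camera axes: x right, y down, z forward; pixel columns grow to the right and rows downward; lengths in m; the calibration is good to about 2 mm. A picture is of the moment at which its call begins.
- ctrl.finish_job(): hands the job in; it is judged then, once.
The state is a dict: "t": time; "q": joint angles; "dq": joint speeds; "effort": joint torques, N m; "tool_pos": TCP position; "tool_rot": TCP orientation; "contact_force": force on the tool from outside, world axes, zero at the start; "wrist_torque": the same for the moment, N m; "opening": finger opening in m; "grip_force": force on a finger pad.
Only numpy, scipy, OpenCV 4.12 (cv2) and the standard library are available. Lean on these libraries where they do the work, as an engineer would, in place of code of your own. Each camera call takes 0.05 s, during which the arm holds its last target. There are 200 camera calls.

## Working session

There is one attempt and no reset: what is moved stays moved. The work goes in short steps, Python scripts to look and compute and a shell command to move; the robot and the scene stay as the last step left them, time stands still between calls to the robot, and variables do not carry over. Pictures are saved under pics/ and viewed, at most 10 in all, crops included, and the job is handed in when it is done.

```bash
mkdir -p pics; ls; cat > h.py <<'E'
import numpy as np, cv2
from station import telemetry, optics, ctrl
def grab(n,f):
    d=optics.get_image(n); cv2.imwrite('pics/'+f+'.png',d['image'][:,:,::-1]); np.save('pics/'+f+'.npy',d,allow_pickle=True); return d
def load(f): return np.load('pics/'+f+'.npy',allow_pickle=True).item()
def ray(d,u,v):
    K=np.array([[d['fx'],0,d['cx']],[0,d['fy'],d['cy']],[0,0,1.]])
    p=cv2.undistortPoints(np.array([[[u,v]]],float),K,np.array(d['dist_coeffs'],float)).ravel()
    R=cv2.Rodrigues(np.array(d['rvec'],float))[0]; t=np.array(d['tvec'],float).ravel()
    return R,t,np.array([p[0],p[1],1.])
def at_depth(d,u,v):
    R,t,r=ray(d,u,v); return R.T@(r*d['depth'][int(round(v)),int(round(u))]-t)
def at_z(d,u,v,z):
    R,t,r=ray(d,u,v); o=-R.T@t; w=R.T@r; return o+w*(z-o[2])/w[2]
def cloud(d):
    h,w=d['depth'].shape; K=np.array([[d['fx'],0,d['cx']],[0,d['fy'],d['cy']],[0,0,1.]])
    vv,uu=np.mgrid[:h,:w]; p=cv2.undistortPoints(np.stack([uu,vv],-1).reshape(-1,1,2).astype(float),K,np.array(d['dist_coeffs'],float)).reshape(-1,2)
    R,t,_=ray(d,0,0); z=d['depth'].reshape(-1,1)
    P=(np.c_[p,np.ones(len(p))]*z-t)@R; P[z[:,0]==0]=np.nan
    return P.reshape(h,w,3)
E
python3 - <<'E'
from h import *
a=grab('top','top0');b=grab('scene','scene0')
s=telemetry.get_obs();print(s['t'],s['tool_pos'],s['tool_rot'],s['contact_force'],s['opening'])
for d in(a,b):
    R,t,_=ray(d,0,0);print(-R.T@t,R[2],d['fx'])
E
```

```text
pics
0.1 [ 0.14230534 -0.60794591  0.19229326] [-3.11906928e+00 -3.59929140e-01 -5.35479925e-05] [-0.23192628  0.47445738  0.04126052] 0.08536106419441801
[ 0.35225086 -0.03655017  1.33603715] [ 0.12708712  0.01207147 -0.9918181 ] 438.31801806540005
[-0.41714982  0.55956611  0.56336341] [ 0.77227432 -0.48688469 -0.40808782] 361.6771908955057
```

View pics/top0.png

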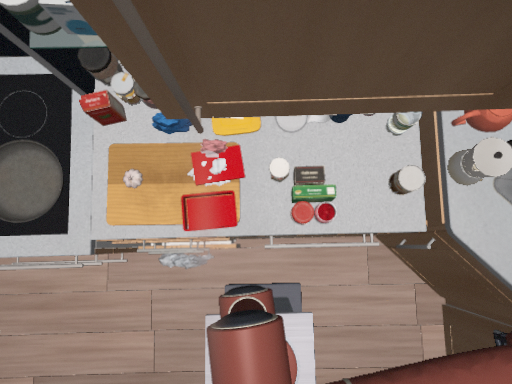

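View pics/scene0.png

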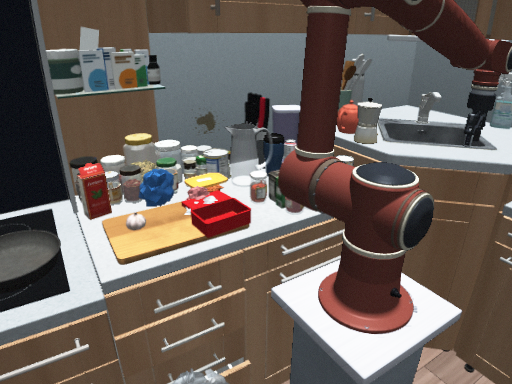

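The top view (image up = +x, left = +y) shows the green packet at about (314,193). Around it are the coffee packet (309,175), jars (303,212) and (326,212), sauce jar (280,169) and tin (408,180). The board spans (107..242,142..227) with the tub at (210,211), garlic at (132,178) and lid at (217,166). I'll enlarge this view and measure.

```bash
python3 - <<'E'
from h import *
d=load('top0')
im=d['image'][130:235,100:430,::-1]
a=im[20:100,160:320]; cv2.imwrite('pics/c0.png',cv2.resize(a,None,fx=5,fy=5,interpolation=cv2.INTER_CUBIC)) # origin (260,150)
P=cloud(d)
# object tops: components above z thresholds
for name,(u0,u1,v0,v1),z0,z1 in [('green',(285,345,182,204),.095,.117),('coffee',(285,340,160,185),.092,.113),('jam',(290,315,200,224),.085,.11),('beet',(315,340,200,224),.07,.11),('sauce',(265,295,155,185),.095,.12),('tin',(385,430,160,200),.10,.125),('tub',(175,242,185,235),.06,.085),('garlic',(120,145,165,192),.04,.1),('lid',(185,250,135,190),.033,.1),('board',(90,250,130,235),.015,.03)]:
    Q=P[v0:v1,u0:u1].reshape(-1,3); Q=Q[(Q[:,2]>z0)&(Q[:,2]<z1)]
    if len(Q)==0: print(name,'none');continue
    r=cv2.minAreaRect(Q[:,:2].astype(np.float32)*1000)
    print(name,len(Q),'min',Q.min(0).round(3),'max',Q.max(0).round(3),'zmed',np.median(Q[:,2]).round(3),'rect',np.round(r[0]),np.round(r[1]),round(r[2],1))
E
```

```text
green 645 min [ 0.464 -0.23   0.095] max [ 0.525 -0.108  0.11 ] zmed 0.103 rect [ 494. -169.] [122.  60.] 89.2
coffee 618 min [ 0.515 -0.227  0.092] max [ 0.588 -0.087  0.111] zmed 0.101 rect [ 548. -157.] [148.  62.] 81.7
jam 389 min [ 0.411 -0.164  0.086] max [ 0.471 -0.104  0.104] zmed 0.096 rect [ 441. -134.] [60. 60.] 87.7
beet 89 min [ 0.413 -0.23   0.07 ] max [ 0.47  -0.176  0.088] zmed 0.08 rect [ 442. -203.] [54. 57.] 89.1
sauce 334 min [ 0.54  -0.114  0.096] max [ 0.598 -0.042  0.111] zmed 0.104 rect [566. -74.] [67. 56.] 51.9
tin 588 min [ 0.492 -0.478  0.1  ] max [ 0.566 -0.402  0.117] zmed 0.106 rect [ 528. -440.] [75. 74.] 63.4
tub 372 min [0.397 0.054 0.06 ] max [0.511 0.216 0.078] zmed 0.071 rect [454. 135.] [107. 157.] 4.0
garlic 286 min [0.53  0.336 0.04 ] max [0.587 0.39  0.085] zmed 0.062 rect [557. 362.] [53. 55.] 77.4
lid 1843 min [0.535 0.032 0.033] max [0.682 0.191 0.079] zmed 0.04 rect [610. 115.] [134. 153.] 8.0
board 8362 min [0.405 0.034 0.015] max [0.697 0.452 0.03 ] zmed 0.022 rect [552. 243.] [418. 287.] 86.2
```

View pics/c0.png

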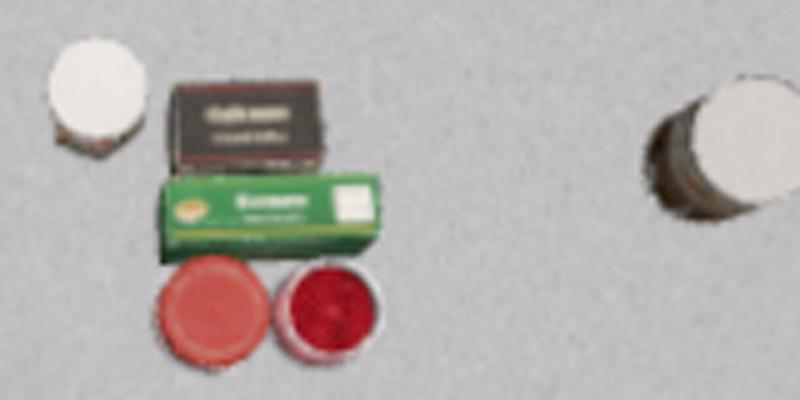

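```bash
cat >> h.py <<'E'
from scipy.spatial.transform import Rotation as Rn
def Rt(ang,tilt=0):  # tool y at world angle ang (deg) pointing down; tilt deg: tips lean toward -y
    a=np.radians(ang); y=np.array([np.cos(a),np.sin(a),0]); z=np.array([0,0,-1.]); x=np.cross(y,z)
    return Rn.from_euler('x',-tilt,degrees=True)*Rn.from_matrix(np.c_[x,y,z])
def go(p,R):
    s=telemetry.get_obs(); r0=Rn.from_rotvec(s['tool_rot'])
    print('t',round(s['t'],2),'at',np.round(s['tool_pos'],4),'F',np.round(s['contact_force'],1),'turn',np.round((r0.inv()*R).as_rotvec(degrees=True)/30,3),'shift',np.round(r0.inv().apply(np.array(p)-s['tool_pos'])/.3,3))
E
python3 - <<'E'
from h import *
d=load('top0'); f=lambda x,y,z: at_z(d,260+(x+.5)/5-.5,150+(y+.5)/5-.5,z)[:2].round(4)
for n,z,pts in [('green',.106,[(165,175),(379,175),(378,237),(163,235)]),('coffee',.102,[(178,83),(321,82),(323,165),(172,165)]),('sauce',.105,[(50,88),(147,88),(98,38),(98,138)]),('jam',.097,[(159,312),(270,312),(213,254),(213,367)]),('beet',.082,[(277,310),(379,310),(329,258),(329,363)])]:
    print(n,*[f(*p,z) for p in pts])
print(Rt(-90,10).apply([0,0,1]))
go([.497,-.075,.2],Rt(-90,10))
# tin left edge, pts of cloud
E
```

```text
green [ 0.5167 -0.1077] [ 0.5133 -0.2282] [ 0.4782 -0.226 ] [ 0.4826 -0.1054]
coffee [ 0.5699 -0.1172] [ 0.5681 -0.1985] [ 0.5204 -0.1975] [ 0.5228 -0.1121]
sauce [ 0.5686 -0.0441] [ 0.567  -0.0993] [ 0.5967 -0.0723] [ 0.539  -0.0705]
jam [ 0.4398 -0.1022] [ 0.4382 -0.1647] [ 0.4719 -0.1339] [ 0.4081 -0.1315]
beet [ 0.4403 -0.1703] [ 0.4388 -0.2283] [ 0.4693 -0.2012] [ 0.4094 -0.1986]
[ 0.         -0.17364818 -0.98480775]
t 0.1 at [ 0.1423 -0.6079  0.1923] F [-0.2  0.5  0. ] turn [-0.335 -0.038  0.438] shift [ 1.556 -1.461 -0.023]
```

```bash
python3 -m pendant '[0,0,0,0.2,-0.18,-0.02,0, 0,0,0.2,0.4,-0.36,-0.04,0, 0,0,0.438,0.6,-0.54,-0.06,0, -0.1,0,0.438,0.8,-0.73,-0.08,0, -0.33,-0.038,0.438,0.8,-0.73,-0.08,0, -0.33,-0.038,0.438,0.8,-0.73,-0.08,0, -0.33,-0.038,0.438,0.8,-0.73,-0.08,0]' && python3 -c "
from h import *
go([.49,-.06,.21],Rt(-90,10))"
```

```text
t: 0.98
tool_pos: [0.3266, -0.34, 0.2174]
tool_rot: [2.968, 0.004, 0.0]
contact_force: [0.0, -0.4, -0.4]
opening: -0.0001
grip_force: 0.0
t 0.97 at [ 0.3266 -0.34    0.2174] F [ 0.  -0.4 -0.4] turn [-0.002 -0.001  0.005] shift [ 0.547 -0.922 -0.137]
```

```bash
python3 -m pendant '[0,0,0,0.1,-0.18,-0.03,0, 0,0,0,0.2,-0.36,-0.06,0, 0,0,0,0.3,-0.54,-0.09,0, 0,0,0,0.4,-0.72,-0.12,0, 0,0,0,0.5,-0.85,-0.135,0, 0,0,0,0.547,-0.922,-0.137,0, 0,0,0,0.547,-0.922,-0.137,0, 0,0,0,0.547,-0.922,-0.137,0]' && python3 -c "
from h import *
d=grab('wrist','w1')
cv2.imwrite('pics/w1.png',cv2.resize(d['image'][:,:,::-1],None,fx=1.5,fy=1.5))
go([.4985,-.075,.12],Rt(-90,10))
R,t,_=ray(d,0,0);print(-R.T@t,R[2])"
```

```text
t: 1.98
tool_pos: [0.4901, -0.0631, 0.2098]
tool_rot: [2.968, -0.004, -0.002]
contact_force: [0.0, 0.5, 0.8]
opening: 0.0001
grip_force: 0.0
t 2.02 at [ 0.49  -0.063  0.21 ] F [ 0.3 -0.2 -0.4] turn [-0.001  0.002 -0.005] shift [ 0.029 -0.013  0.302]
[ 0.56391532 -0.03187168  0.38790352] [-0.29601475 -0.162957   -0.94118026]
```

View pics/w1.png

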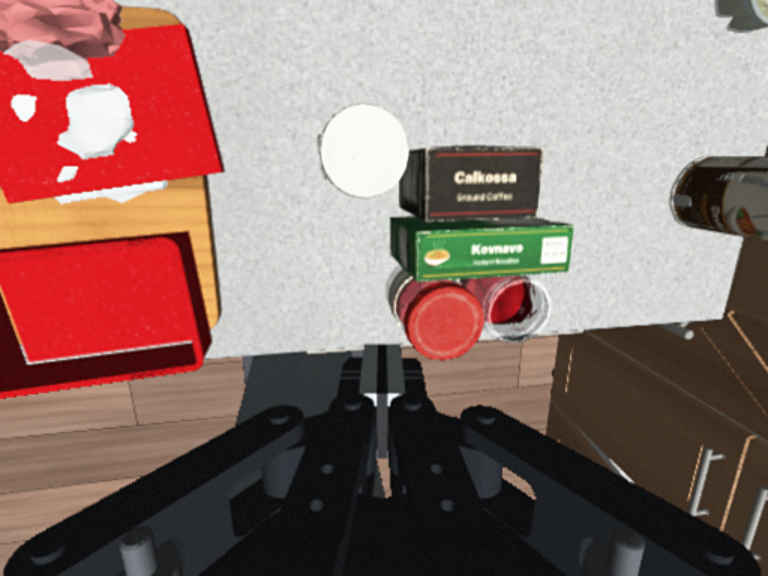

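The wrist view shows the green packet top from (415,232) to (572,278), aligned with the coffee packet (540,150 to 430,218). The jars sit at (445,320) and (515,305), and the shut fingers at (382,350), widening above. I'll measure the gripper's profile and the packet's yaw from depth.

```bash
python3 - <<'E'
from h import *
d=load('w1'); P=cloud(d); s=telemetry.get_obs(); R=Rn.from_rotvec(s['tool_rot']); 
Q=R.inv().apply((P.reshape(-1,3)-s['tool_pos']))
m=(np.abs(Q[:,0])<.07)&(np.abs(Q[:,1])<.09)&(Q[:,2]<.005)&(Q[:,2]>-.12)&(P.reshape(-1,3)[:,2]>.13)
Q=Q[m]
for b in np.arange(0,.11,.01):
    q=Q[(-Q[:,2]>=b-.005)&(-Q[:,2]<b+.005)]
    if len(q): print(round(b,3),len(q),'x',q[:,0].min().round(3),q[:,0].max().round(3),'y',q[:,1].min().round(3),q[:,1].max().round(3))
im=d['image'].astype(int); g=(im[...,1]>im[...,0]+30)&(im[...,1]>im[...,2]+15)
f=lambda x,y,z: at_z(d,(x+.5)/1.5-.5,(y+.5)/1.5-.5,z)[:2].round(4)
T=P[g]; T=T[(T[:,2]>.1)&(T[:,2]<.113)]; r=cv2.minAreaRect((T[:,:2]*1000).astype(np.float32)); print(len(T),r)
print([f(*p,.106) for p in[(410,229),(572,222),(572,271),(415,279)]])
print('coffee',[f(*p,.102) for p in[(429,149),(541,148),(539,217),(426,219)]])
E
```

```text
0.04 46 x 0.009 0.01 y -0.006 0.006
0.05 441 x 0.004 0.01 y -0.014 0.013
0.06 551 x 0.004 0.01 y -0.014 0.013
0.07 523 x -0.013 0.01 y -0.014 0.013
0.08 1248 x -0.013 0.013 y -0.032 0.031
0.09 4331 x -0.014 0.013 y -0.039 0.038
0.1 4622 x -0.011 0.016 y -0.046 0.046
2545 ((496.2408447265625, -166.85787963867188), (37.155311584472656, 122.13009643554688), 0.8415164947509766)
[array([ 0.5162, -0.1007]), array([ 0.5175, -0.2237]), array([ 0.4797, -0.2292]), array([ 0.4798, -0.1051])]
coffee [array([ 0.5689, -0.1138]), array([ 0.5695, -0.195 ]), array([ 0.5213, -0.1992]), array([ 0.5222, -0.1131])]
```

```bash
python3 - <<'E'
from h import *
d=load('w1'); s=telemetry.get_obs()
K=np.array([[d['fx'],0,d['cx']],[0,d['fy'],d['cy']],[0,0,1.]])
p=cv2.projectPoints(np.array([s['tool_pos']]),d['rvec'],d['tvec'],K,d['dist_coeffs'])[0].ravel();print(p*1.5, d['depth'][236,254],d['depth'][245,254])
go([.4975,-.070,.05],Rt(-90,10))
E
```

```text
[382.24911795 323.42020807] 0.14472756 0.13438591
t 2.02 at [ 0.49  -0.063  0.21 ] F [ 0.3 -0.2 -0.4] turn [-0.001  0.002 -0.005] shift [ 0.025 -0.069  0.529]
```

```bash
python3 -m pendant '[0,0,0,0.025,-0.069,0.1,0, 0,0,0,0.025,-0.069,0.25,0, 0,0,0,0.025,-0.069,0.4,0, 0,0,0,0.025,-0.069,0.5,0, 0,0,0,0.025,-0.069,0.529,0, 0,0,0,0.025,-0.069,0.529,0, 0,0,0,0.025,-0.069,0.529,0]' && python3 -c "
from h import *
go([.4975,-.090,.05],Rt(-90,10));go([.4975,-.244,.05],Rt(-90,10))"
```

```text
t: 2.9
tool_pos: [0.4992, -0.0686, 0.0523]
tool_rot: [2.967, -0.001, 0.005]
contact_force: [-0.0, -0.6, -0.4]
opening: 0.0003
grip_force: 0.0
t 2.9 at [ 0.4992 -0.0686  0.0523] F [-0.  -0.6 -0.4] turn [-0.001 -0.006 -0.002] shift [-0.006  0.069  0.02 ]
t 2.9 at [ 0.4992 -0.0686  0.0523] F [-0.  -0.6 -0.4] turn [-0.001 -0.006 -0.002] shift [-0.006  0.574  0.109]
```

```bash
python3 -m pendant '[0,0,0,-0.004,0.04,0.008,0, 0,0,0,-0.006,0.06,0.011,0, 0,0,0,-0.006,0.08,0.015,0, 0,0,0,-0.006,0.1,0.018,0, 0,0,0,-0.006,0.12,0.022,0, 0,0,0,-0.006,0.14,0.025,0, 0,0,0,-0.006,0.16,0.029,0, 0,0,0,-0.006,0.18,0.032,0, 0,0,0,-0.006,0.2,0.036,0, 0,0,0,-0.006,0.22,0.039,0, 0,0,0,-0.006,0.24,0.043,0, 0,0,0,-0.006,0.24,0.043,0]' && python3 -c "
from h import *
d=grab('top','top1'); im=d['image'][:,:,::-1]
cv2.imwrite('pics/c1.png',cv2.resize(im[140:240,250:430],None,fx=4,fy=4,interpolation=cv2.INTER_CUBIC))
go([.4975,-.244,.05],Rt(-90,10))"
```

```text
t: 4.4
tool_pos: [0.4959, -0.1421, 0.0499]
tool_rot: [2.967, -0.001, -0.0]
contact_force: [-0.5, -0.3, -0.9]
opening: -0.0001
grip_force: 0.0
t 4.45 at [ 0.4958 -0.1419  0.0498] F [0.1 0.1 0.8] turn [-0.     0.001 -0.001] shift [0.006 0.335 0.058]
```

View pics/c1.png

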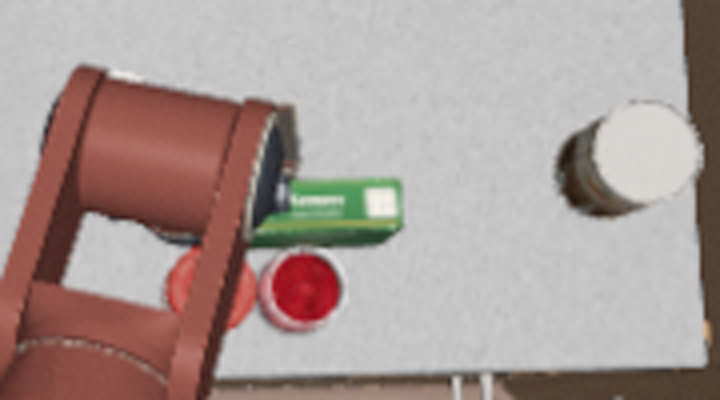

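The crop shows the packet sliding out straight, with its right end now at crop (403,178..235) and the jars where they were. I'll carry on.

```bash
python3 -m pendant '[0,0,0,0.002,0.03,0.005,0, 0,0,0,0.004,0.06,0.01,0, 0,0,0,0.006,0.09,0.016,0, 0,0,0,0.006,0.12,0.021,0, 0,0,0,0.006,0.15,0.026,0, 0,0,0,0.006,0.18,0.031,0, 0,0,0,0.006,0.21,0.037,0, 0,0,0,0.006,0.24,0.042,0, 0,0,0,0.006,0.27,0.047,0, 0,0,0,0.006,0.29,0.051,0, 0,0,0,0.006,0.31,0.055,0, 0,0,0,0.006,0.31,0.055,0]' && python3 - <<'E'
from h import *
d=grab('top','top2'); P=cloud(d); im=d['image'].astype(int)
cv2.imwrite('pics/c2.png',cv2.resize(im[140:240,250:430,::-1].astype(np.uint8),None,fx=4,fy=4,interpolation=cv2.INTER_CUBIC))
g=(im[...,1]>im[...,0]+30)&(im[...,1]>im[...,2]+15); T=P[g]; T=T[(T[:,2]>.1)&(T[:,2]<.113)&(T[:,1]<-.1)&(T[:,0]<.6)]
print(T.min(0),T.max(0),cv2.minAreaRect((T[:,:2]*1000).astype(np.float32)))
q=P[155:215,385:430].reshape(-1,3);q=q[(q[:,2]>.02)&(q[:,2]<.125)];print('tin',np.nanmax(q[:,1]))
go([.4975,-.244,.05],Rt(-90,10))
E
```

```text
t: 5.95
tool_pos: [0.4978, -0.2364, 0.0498]
tool_rot: [2.967, -0.001, -0.0]
contact_force: [-0.5, -0.0, 1.0]
opening: 0.0001
grip_force: 0.0
[ 0.47967604 -0.36282446  0.10010651] [ 0.51574387 -0.29006771  0.11037903] ((497.9522705078125, -326.4330749511719), (35.67853546142578, 73.22737121582031), 0.9199634194374084)
tin -0.40252824874564364
t 6.0 at [ 0.4978 -0.2362  0.0498] F [-0.3 -0.1  0.2] turn [-0.001  0.    -0.001] shift [-0.001  0.026  0.004]
```

View pics/c2.png

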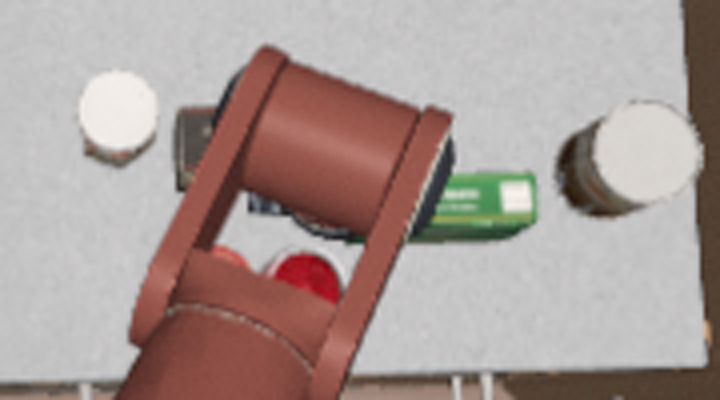

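Packet's visible end is at y ≈ -0.365, so its rear end is at about -0.241. Another 16 mm of push gives a good 2 cm past the beet jar and still leaves about 2 cm to the tin. After that I retreat.

```bash
python3 -m pendant '[0,0,0,0,0.02,0.0035,0, 0,0,0,0,0.04,0.007,0, 0,0,0,0,0.055,0.0095,0, 0,0,0,0,0.055,0.0095,0, 0,0,0,0,0.03,0.005,0, 0,0,0,0,0,0,0, 0,0,0,0,-0.03,-0.1,0, 0,0,0,0,-0.03,-0.3,0, 0,0,0,0,-0.03,-0.45,0, 0,0,0,0,-0.03,-0.5,0, 0,0,0,0,-0.03,-0.5,0]' && python3 - <<'E'
from h import *
d=grab('wrist','w2')
cv2.imwrite('pics/w2.png',cv2.resize(d['image'][:,:,::-1],None,fx=1.5,fy=1.5))
go([.4975,-.32,.2],Rt(0,0));go([.4975,-.32,.2],Rt(-180,0))
E
```

```text
t: 7.38
tool_pos: [0.4982, -0.2007, 0.1966]
tool_rot: [2.967, 0.001, 0.002]
contact_force: [-0.4, -0.6, -1.0]
opening: 0.0002
grip_force: 0.0
t 7.42 at [ 0.4973 -0.2005  0.1946] F [0.2 0.5 0. ] turn [ 0.257  0.261 -2.991] shift [0.001 0.395 0.051]
t 7.42 at [ 0.4973 -0.2005  0.1946] F [0.2 0.5 0. ] turn [ 0.261 -0.257  2.992] shift [0.001 0.395 0.051]
```

View pics/w2.png

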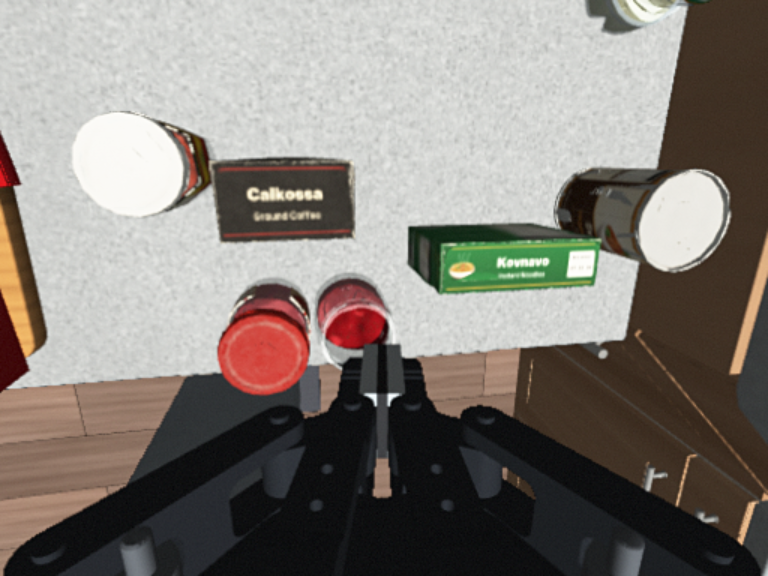

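The wrist view shows the packet standing upright and straight. Its top corners are at (440,245), (600,240), (598,285) and (438,293). It is well clear of the coffee packet's end (354,235) and the open jar (390,330), with a gap to the tin.

```bash
python3 - <<'E'
from h import *
d=load('w2'); f=lambda x,y,z: at_z(d,(x+.5)/1.5-.5,(y+.5)/1.5-.5,z)[:2].round(4)
print([f(*p,.106) for p in[(441,245),(600,240),(598,285),(438,293)]],'coffee',f(353,165,.102),f(354,235,.102))
P=cloud(d); im=d['image'].astype(int); g=(im[...,1]>im[...,0]+30)&(im[...,1]>im[...,2]+15)
T=P[g]; T=T[(T[:,2]>.1)&(T[:,2]<.113)]; print(len(T),T.min(0),T.max(0),cv2.minAreaRect((T[:,:2]*1000).astype(np.float32)))
E
python3 -m pendant '[0.1,0.03,-0.3,0,0.1,0,1, 0.2,0.1,-0.6,0,0.2,0,1, 0.257,0.2,-0.9,0,0.3,0,1, 0.257,0.261,-1,0,0.395,0.02,1, 0.257,0.261,-1,0,0.395,0.02,1]' && python3 -c "
from h import *
go([.4975,-.32,.2],Rt(0,0))"
```

```text
[array([ 0.5153, -0.2569]), array([ 0.5148, -0.3766]), array([ 0.4806, -0.3807]), array([ 0.4811, -0.2562])] coffee [ 0.5675 -0.1985] [ 0.5233 -0.1982]
2637 [ 0.47925871 -0.37967702  0.10000769] [ 0.51594839 -0.25760739  0.10791142] ((497.7154846191406, -318.6102600097656), (122.12846374511719, 36.461246490478516), 89.71952056884766)
t: 8.05
tool_pos: [0.4958, -0.3198, 0.2068]
tool_rot: [3.001, 0.813, 0.134]
contact_force: [-1.0, 1.0, 0.6]
opening: 0.0853
grip_force: 0.0
t 8.05 at [ 0.4958 -0.3198  0.2068] F [-1.   1.   0.6] turn [ 0.164 -0.08  -1.988] shift [0.003 0.002 0.023]
```

```bash
python3 -m pendant '[0.05,-0.04,-0.35,0,0,0,1, 0.1,-0.08,-0.7,0,0,0,1, 0.164,-0.08,-1,0,0,0,1, 0.164,-0.08,-1,0,0,0,1]' && python3 -c "
from h import *
go([.4977,-.3186,.2],Rt(0,0))"
```

```text
t: 8.55
tool_pos: [0.4975, -0.3175, 0.2083]
tool_rot: [-2.697, -1.575, -0.022]
contact_force: [0.4, -0.8, 0.8]
opening: 0.085
grip_force: 0.0
t 8.55 at [ 0.4975 -0.3175  0.2083] F [ 0.4 -0.8  0.8] turn [-0.005 -0.044 -0.981] shift [-0.004  0.003  0.028]
```

```bash
python3 -m pendant '[-0.002,-0.02,-0.35,0,0,0,1, -0.004,-0.03,-0.7,0,0,0,1, -0.005,-0.044,-0.981,0,0,0.02,1, -0.005,-0.044,-0.981,0,0,0.02,1, -0.005,-0.044,-0.981,0,0,0.02,1]' && python3 -c "
from h import *
go([.4977,-.3186,.05],Rt(0,0))"
```

```text
t: 9.18
tool_pos: [0.4976, -0.3182, 0.2041]
tool_rot: [2.222, 2.217, 0.0]
contact_force: [-0.1, -0.6, -0.6]
opening: 0.0853
grip_force: 0.0
t 9.18 at [ 0.4976 -0.3182  0.2041] F [-0.1 -0.6 -0.6] turn [ 0.004  0.003 -0.004] shift [-0.    -0.001  0.514]
```

```bash
python3 -m pendant '[0,0,0,0,0,0.1,1, 0,0,0,0,0,0.22,1, 0,0,0,0,0,0.34,1, 0,0,0,0,0,0.44,1, 0,0,0,0,0,0.5,1, 0,0,0,0,0,0.514,1, 0,0,0,0,0,0.514,1, 0,0,0,0,0,0.514,0.4, 0,0,0,0,0,0.514,0.3, 0,0,0,0,0,0.514,0.3, 0,0,0,0,0,0.514,0.3, 0,0,0,0,0,0.514,0.3]' 45
```

```text
t: 10.68
tool_pos: [0.4987, -0.3195, 0.0515]
tool_rot: [2.216, 2.219, 0.0]
contact_force: [-1.9, 1.2, 5.3]
opening: 0.0416
grip_force: 46.9
```

```bash
python3 -m pendant '[0,0,0,0,0,-0.05,0.3, 0,0,0,0,0,-0.15,0.3, 0,0,0,0,0,-0.3,0.3, 0,0,0,0,0,-0.42,0.3, 0,0,0,0,0,-0.5,0.3, 0,0,0,0,0,-0.55,0.3, 0,0,0,0,0,-0.55,0.3]' && python3 - <<'E'
from h import *
d=load('top0')
print([at_z(d,u,v,.023)[:2].round(3) for u,v in[(108,142),(107,226),(180,226),(241,226)]])
P=cloud(d)
q=P[225:229,107:175]; print(np.nanmedian(q[...,2],1).round(3),np.nanmedian(q[...,0],1).round(3))
cv2.imwrite('pics/b0.png',cv2.resize(d['image'][130:240,95:255,::-1],None,fx=5,fy=5,interpolation=cv2.INTER_CUBIC))
go([.48,.30,.21],Rt(0,0))
E
```

```text
t: 11.55
tool_pos: [0.4981, -0.3188, 0.2162]
tool_rot: [2.216, 2.219, 0.001]
contact_force: [-0.4, 0.3, -3.8]
opening: 0.0416
grip_force: 46.2
[array([0.675, 0.448]), array([0.418, 0.446]), array([0.412, 0.228]), array([0.407, 0.046])]
[ 0.    -0.    -0.    -0.001] [0.42  0.417 0.413 0.411]
t 11.55 at [ 0.4981 -0.3188  0.2162] F [-0.4  0.3 -3.8] turn [0.008 0.006 0.002] shift [ 2.063 -0.058  0.014]
```

View pics/b0.png

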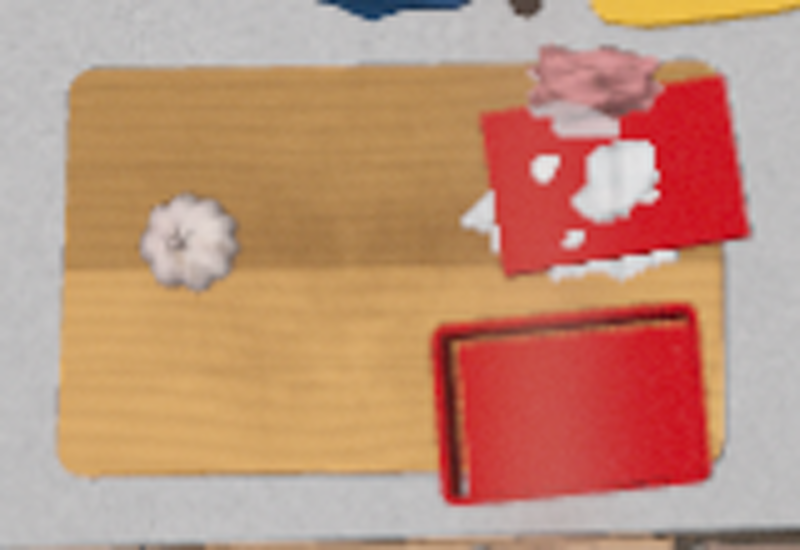

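The enlarged board picture shows bare wood at lower left, crop about (60..430, 300..470), between the garlic (190,240) and the tub's left side (435). I'll set the packet at about (0.47, 0.325) with its long side along y.

```bash
python3 -m pendant '[0,0,0,0.05,0,0,0.3, 0,0,0,0.15,0,0,0.3, 0,0,0,0.28,0,0,0.3, 0,0,0,0.41,0,0,0.3, 0,0,0,0.54,0,0,0.3, 0,0,0,0.67,0,0,0.3, 0,0,0,0.8,0,0,0.3, 0,0,0,0.93,0,0,0.3, 0,0,0,1,0,0,0.3]' && python3 -m pendant '[0,0,0,0.12,-0.02,0,0.3, 0,0,0,0.25,-0.04,0,0.3, 0,0,0,0.38,-0.06,0,0.3, 0,0,0,0.51,-0.08,0,0.3, 0,0,0,0.64,-0.09,0,0.3, 0,0,0,0.77,-0.09,0,0.3, 0,0,0,0.9,-0.09,0,0.3, 0,0,0,0.96,-0.09,0,0.3, 0,0,0,0.96,-0.09,0,0.3]' && python3 -c "
from h import *
go([.47,.325,.0765],Rt(0,0))"
```

```text
t: 12.68
tool_pos: [0.4959, -0.0159, 0.2127]
tool_rot: [2.217, 2.225, -0.002]
contact_force: [-0.6, 0.5, -2.0]
opening: 0.0413
grip_force: 46.2
t: 13.8
tool_pos: [0.469, 0.2699, 0.2126]
tool_rot: [2.216, 2.223, -0.004]
contact_force: [0.3, -0.1, -2.2]
opening: 0.0414
grip_force: 46.2
t 13.8 at [0.469  0.2699 0.2126] F [ 0.3 -0.1 -2.2] turn [0.001 0.007 0.006] shift [0.185 0.004 0.453]
```

```bash
python3 -m pendant '[0,0,0,0.1,0,0,0.3, 0,0,0,0.185,0,0.05,0.3, 0,0.005,0.005,0.185,0.003,0.15,0.3, 0,0.005,0.005,0.185,0.003,0.25,0.3, 0,0.005,0.005,0.185,0.003,0.34,0.3, 0,0.005,0.005,0.185,0.003,0.4,0.3, 0,0.005,0.005,0.185,0.003,0.42,0.3, 0,0.005,0.005,0.185,0.003,0.42,0.3]' && python3 -c "
from h import *
d=grab('scene','s1'); cv2.imwrite('pics/s1c.png',cv2.resize(d['image'][150:270,90:290,::-1],None,fx=4,fy=4,interpolation=cv2.INTER_CUBIC))
go([.47,.325,.0755],Rt(0,0))"
```

```text
t: 14.8
tool_pos: [0.4715, 0.3244, 0.088]
tool_rot: [2.222, 2.218, 0.004]
contact_force: [0.2, -0.1, -1.7]
opening: 0.0413
grip_force: 46.1
t 14.85 at [0.4719 0.3247 0.0888] F [ 1.  -0.7 -1.6] turn [ 0.008 -0.002 -0.003] shift [ 0.001 -0.007  0.044]
```

View pics/s1c.png

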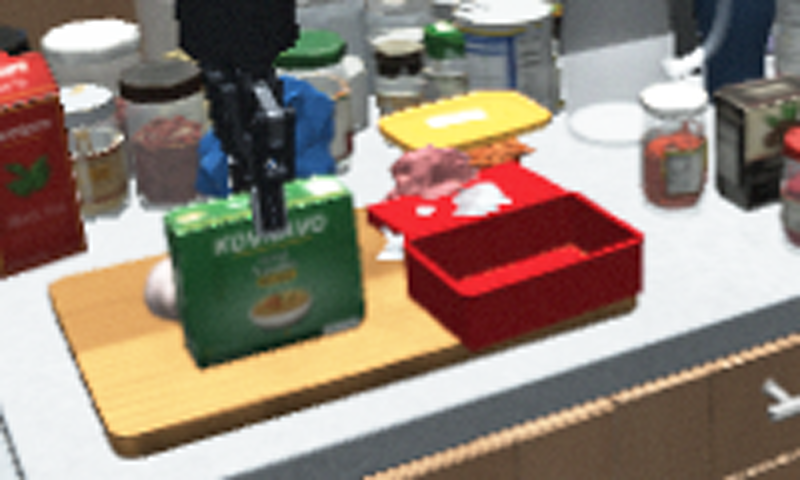

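The scene crop shows the packet upright in the gripper just above the board, at crop (165..365, 180..360). It is clear of the garlic behind (160,290) and of the tub (410,270). I'll lower it slowly.

```bash
python3 -m pendant '[0,0,0,0,-0.004,0.012,0.3, 0,0,0,0,-0.004,0.024,0.3, 0,0,0,0,-0.004,0.034,0.3, 0,0,0,0,-0.004,0.042,0.3, 0,0,0,0,-0.004,0.042,0.3, 0,0,0,0,-0.004,0.042,0.3]'
```

```text
t: 15.6
tool_pos: [0.4701, 0.3246, 0.0751]
tool_rot: [2.222, 2.219, 0.003]
contact_force: [0.2, 0.4, -2.6]
opening: 0.0414
grip_force: 46.2
```

```bash
python3 -m pendant '[0,0,0,0,0,0.004,0.3, 0,0,0,0,0,0.004,0.3, 0,0,0,0,0,0.004,0.3]'; python3 -m pendant '[0,0,0,0,0,0.004,0.3, 0,0,0,0,0,0.004,0.3, 0,0,0,0,0,0.004,0.3]'
```

```text
t: 15.98
tool_pos: [0.4702, 0.325, 0.0747]
tool_rot: [2.222, 2.219, 0.004]
contact_force: [-3.0, -0.0, 4.5]
opening: 0.0415
grip_force: 46.9
t: 16.35
tool_pos: [0.4703, 0.325, 0.0747]
tool_rot: [2.222, 2.219, 0.004]
contact_force: [-4.7, -1.4, 9.4]
opening: 0.0412
grip_force: 47.6
```

Contact is firm and the packet stands on the board. I'll open partway, to keep clear of the garlic, and go up.

```bash
python3 -m pendant '[0,0,0,0,0,0,0.55, 0,0,0,0,0,0,0.7, 0,0,0,0,0,0,0.75, 0,0,0,0,0,0,0.75, 0,0,0,0,0,-0.04,0.75, 0,0,0,0,0,-0.1,0.75, 0,0,0,0,0,-0.22,0.75, 0,0,0,0,0,-0.36,0.75, 0,0,0,0,0,-0.5,0.75, 0,0,0,0,0,-0.6,0.75, 0,0,0,0,0,-0.6,0.75]' && python3 - <<'E'
from h import *
a=grab('top','top3'); b=grab('scene','s3')
x=cv2.resize(a['image'][130:240,95:345,::-1],(750,330),interpolation=cv2.INTER_CUBIC); y=cv2.resize(b['image'][170:260,90:340,::-1],(750,270),interpolation=cv2.INTER_CUBIC)
cv2.imwrite('pics/f3.png',np.vstack([x,y]))
P0=cloud(load('top0'));P=cloud(a)
for name,(u0,u1,v0,v1),z0,z1 in [('coffee',(293,328,165,182),.097,.11),('jam',(290,315,200,224),.09,.11),('beet',(315,340,200,224),.072,.11),('sauce',(265,291,155,183),.098,.12),('tub',(175,242,185,235),.06,.085),('garlic',(120,145,165,192),.045,.1)]:
    for p in(P0,P):
        Q=p[v0:v1,u0:u1].reshape(-1,3);Q=Q[(Q[:,2]>z0)&(Q[:,2]<z1)];print(name,len(Q),Q.mean(0).round(4) if len(Q) else '')
Q=P[150:225,100:200].reshape(-1,3);Q=Q[(Q[:,2]>.12)&(Q[:,2]<.136)];print('green',Q.min(0),Q.max(0),cv2.minAreaRect((Q[:,:2]*1000).astype(np.float32)))
E
```

```text
t: 17.73
tool_pos: [0.4714, 0.3255, 0.2582]
tool_rot: [2.22, 2.217, 0.016]
contact_force: [0.7, 0.6, -0.4]
opening: 0.0642
grip_force: 0.0
coffee 445 [ 0.5483 -0.157   0.101 ]
coffee 443 [ 0.5482 -0.1574  0.1009]
jam 383 [ 0.4405 -0.1339  0.096 ]
jam 386 [ 0.4403 -0.1339  0.0963]
beet 83 [ 0.44   -0.2041  0.08  ]
beet 85 [ 0.4406 -0.2042  0.0795]
sauce 325 [ 0.5683 -0.0718  0.1043]
sauce 325 [ 0.5684 -0.0715  0.1039]
tub 372 [0.4557 0.1385 0.0708]
tub 377 [0.4561 0.1385 0.0707]
garlic 281 [0.5556 0.36   0.0617]
garlic 281 [0.5554 0.3603 0.0612]
green [0.45240122 0.26311758 0.12034977] [0.49077963 0.38611266 0.13562113] ((471.4559631347656, 324.5476379394531), (38.185882568359375, 122.96259307861328), 0.44183358550071716)
```

View pics/f3.png

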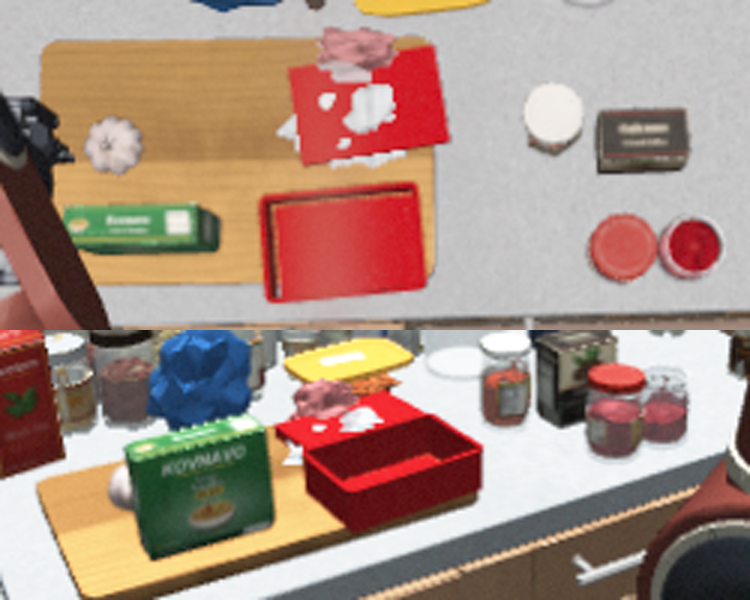

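The packet stands upright on bare board at crop (65..215, 205..250). The coffee packet, jars, tub and garlic have all moved less than 1 mm, and the gripper is well above everything.

```bash
python3 -c "
from station import ctrl
print(ctrl.finish_job())"
```

```text
the job is handed in; nothing more can be done
None
```

I pushed the green packet out of the row along -y until it was at least 2 cm clear, then stood it upright on bare board at about (0.47, 0.325). The coffee packet, jars, tub and garlic moved less than 1 mm, and I handed the job in at about 18 s; no verdict came back.

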